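Open the drop-front bench desk onto its slide-out supports

ROBOT

A 6-joint arm with a two-finger parallel gripper is mounted at the origin on a cart in front of the work surface, level with it; the furniture and walls round the work are solid. World frame = base frame: x ahead of the robot, y to its left, z up, the work surface at z = 0. Lengths are in mm, angles in rad, forces in N, time in s.
With the tool pointing down it reaches from about 275 to 825 mm from the base axis. Payload 5.2 kg.
Tool frame: the origin (TCP) lies at the very end of the fingers, on their centre line; the grasp point (between the pads) lies 19 mm behind it; z points along the fingers, y is the direction in which the jaws open and shut (so a half turn about z gives the same grasp; the last joint's range is limited). The gripper opens to 93 mm and grips with 3 to 60 N. Pads are 15 mm wide; open, the fingers measure 128 mm over their backs; the gripper's body (75 mm by 188 mm) begins 65 mm behind the grasp point.
Start: joints at [-0.203, 0.259, 1.535, -0, 1.348, -0.203], TCP at [550.005, 0.023, 218.653] pointing down, gripper open.
Joint ranges: [-3.14, 3.14], [-0.91, 2.08], [0.19, 2.58], [-1.22, 4.36], [0.22, 2.71], [-3.12, 3.12]. Speed limits (rad/s): [2.57, 2.57, 3.14, 3.14, 3.14, 3.14].

INTERFACE

Orientations are given as [roll, pitch, yaw] about the fixed x, y, z axes, in that order (R = Rz(yaw) Ry(pitch) Rx(roll)).
In Python, from bench import robot gives the robot as it stands. The module is installed in compiled form; this text tells all that it offers. Calls block until the motion is done:
- robot.move_ptp(position, orientation): joint-space move of the TCP to a pose.
- robot.move_linear(position, ori=None, speed=150, f_stop=None): straight line of the TCP; ori=None keeps the orientation; speed is the mean speed in mm/s. With f_stop (N) it stops when the force on the tool has changed by that much, and returns True; else False.
- robot.move_j(angles): joint-space move.
- robot.move_gripper(opening): opening from 0.0 (shut) to 1.0 (fully open); the grip force is fixed at half the most; returns when the fingers have stopped.
- robot.sleep(seconds).
- robot.inverse_kinematics(position, orientation): joint angles nearest the present ones, or None.
- robot.get_image(name): name is "scene" or "side" or "wrist"; returns a dict with "img" (420x560x3 uint8, blue, green, red), "fovy" (degrees; the focal length in pixels is half the picture's height over the tangent of half this angle, whatever the lens; pixels are square), "cx", "cy" (the principal point, pixels), "eye" and "orientation" of the camera in the world. Camera axes: x right, y down, z forward; pixel columns grow to the right and rows downward; lengths in mm; the calibration is good to about 2 mm. The wrist camera is an equidistant fisheye: a pixel r from the principal point sees the ray r / f radians off the axis. A picture is of the moment at which its call begins. There is no depth.
A pose or a line that the arm cannot do raises robot.MotionError and nothing moves.
- robot.hand_in(): hands the job in, once; it reports no verdict.
Readings, each from a call of its own:
- robot.current_t(): time.
- robot.current_qpos(): joint angles.
- robot.current_joint_vel(): joint speeds.
- robot.current_joint_efforts(): joint torques, N m.
- robot.current_tcp_pos(): TCP position.
- robot.current_eef_rot(): TCP orientation.
- robot.current_contact_force(): force on the tool from outside, world axes, zero at the start.
- robot.current_ft_torque(): the same for the moment, N m.
- robot.current_gripper_width(): opening from 0.0 (shut) to 1.0 (fully open).
Only numpy, scipy, OpenCV 4.12 (cv2) and the standard library are available. Lean on these libraries where they do the work, as an engineer would, in place of code of your own. Each camera call takes 0.05 s, during which the arm holds its last target.

TASK

Open the small plywood desk on the bench for writing. With its flap still up, pull both slide-out supports fully out. Then tip the flap forward (the tab on its top edge is the handle), let go of it part-way so that its stiff hinge holds it while you change your hold (for example to press on its inner face from above), and lower it gently until it lies flat on both supports, disturbing nothing else.

Things in the scene. Friction and masses are not known exactly. Their poses are not given: they have to be found in the camera images.
- flap_hinge (a point): Middle of the flap's hinge line, on the front face of the fixed plywood desk, 95 mm above the bench. Axes: x into the desk, y along the hinge line to the left of one facing the desk, z up. The case is 220 mm wide (y), 160 mm deep and 240 mm high, with two open pigeonholes behind the flap.
- flap_tab (a point): Grip point on the flap's tab, 173 mm from the hinge line, mid-thickness. Flap: plywood board 14 mm thick, 194 wide, 145 high; the tab (80 wide, 14 thick) stands 45 mm above the middle of its top edge (shut: above the case top), free in front and behind. 17 mm below the tab's end, 7 mm inside the outer face; the outer face holds the hinge line. Axes: flap_hinge's, turned with the flap.
- flap (a joint): Hinge of the flap, rad: 0 upright (shut), grows as it tips forward out of the desk, over the bench; at 1.57 to 1.6 it is level and its outer face lies on the supports if they are out (else it can go on down). Flap about 0.35 kg. Stiff friction: it stays at any angle where it is left; about 3 to 6 N at the tab moves it.
- support_left_knob (a point): Middle of the left support's knob head: round, 24 mm across, 22 mm long, axis level along the support, 72 mm above the bench, 85 mm to +y of flap_hinge. It is 45 mm ahead of the end of a wooden bar (18 wide, 37 high, 150 long) that slides out below the hinge line. Axes as flap_hinge. The shut flap stands just behind and above: lean the hand back 10 to 30 degrees, away from the desk.
- support_right_knob (a point): The same on the support on the desk's right (-y of flap_hinge, 85 mm off the middle).
- support_left (a joint): Slide of the left support, m: 0 fully in (bar flush with the desk's front), 0.10 fully out at its stop; it moves towards -x of flap_hinge. Takes about 2 to 4 N to move, stays where it is left.
- support_right (a joint): Slide of the right support, as the left one.
- tape_roll_centre (a point): Bystander, leave alone: roll of black tape, 66 mm across, 19 mm high, lying on top of the desk's case. The point is its centre.
- spanner_centre (a point): Bystander, leave alone: combination spanner, 31x200x9 mm, lying on the bench in front of the desk, under the place where the flap will lie. The point is its centre.
- piston_centre (a point): Bystander, leave alone: alloy piston, 60 mm across, 54 mm high, standing on the bench close to the left side of the desk. The point is its centre.
- ignition_box_centre (a point): Bystander, leave alone: black ignition box, 80x138x52 mm, on the bench. The point is its centre.
- wood_block_centre (a point): Bystander, leave alone: softwood block, 45x120x35 mm, on the bench. The point is its centre.
- flat_file_centre (a point): Bystander, leave alone: flat file with wooden handle, 22x270x19 mm, on the bench. The point is its centre.
- speedo_centre (a point): Bystander, leave alone: small round chrome instrument, 90 mm across, 67 mm high, on the bench. The point is its centre.

How it is judged (in metres and radians):
On the way, in this order (a step that is already met when the one before it is completed fails the run):
1. both supports pulled fully out (over 94 mm) while the flap is still up (tipped less than 0.2 rad) (value of joint each of support_left, support_right above 0.094 m and value of joint flap below 0.2 rad), for 0.1 s.
2. the flap left by the robot and at rest part-way open (between 0.25 and 1.3 rad), both supports still out (value of joint flap between 0.25 and 1.3 rad and contact force between each of the arm, the fingers and flap below 0.1 N and velocity of joint flap between -0.05 and 0.05 rad/s and value of joint each of support_left, support_right above 0.094 m), for 0.2 s.
At the end, for the whole second after the job is handed in: The flap lies level on the supports (1.51 to 1.66 rad from upright) and at rest, both supports out by more than 94 mm (value of joint flap between 1.51 and 1.66 rad and velocity of joint flap between -0.05 and 0.05 rad/s and value of joint each of support_left, support_right above 0.094 m); the robot touches nothing.
It fails at once if the flap is slammed (turns faster than 3 rad/s) (velocity of joint flap above 3 rad/s).
It fails at once if a bystander is moved by more than 30 mm (distance of any of tape_roll_centre, spanner_centre, piston_centre, ignition_box_centre, wood_block_centre, flat_file_centre, speedo_centre from where it was at the start of the episode above 0.03 m).
It also fails if it takes over 70 s, if anything falls off the work surface, if the arm or the gripper's body presses on something with over 40 N, if the wrist force passes 120 N, or if a joint passes its speed limit or range.

## Working session

There is one attempt and no reset: what is moved stays moved. The work goes in short steps, each a Python script; the robot and the scene stay as the last script left them, time stands still between calls to the robot, and variables do not carry over. Pictures are saved under pics/ and viewed, and the job is handed in when it is done.

```bash
mkdir -p pics; ls
python3 - <<'E'
from bench import robot
import cv2
for n in("scene","side","wrist"):
    d=robot.get_image(n); cv2.imwrite(f"pics/{n}0.png",d["img"]); print(n,d["fovy"],d["cx"],d["cy"],d["eye"],d["orientation"])
print(robot.current_t())
E
```

```text
pics
scene 45.66916661342546 275.70390889537515 209.612688513021 [ -75.40013704 -835.20247235  974.30234772] [-2.18401636  0.00748562 -0.57276293]
side 49.27976381770266 271.1938216187334 204.21651509544756 [ 196.54664884 1409.88866089  743.24352656] [-1.96224850e+00 -9.70895000e-04 -2.90331699e+00]
wrist 65.70646984690485 283.6034112744808 206.886215918047 [549.45500458  78.88697604 384.21038274] [2.85273975e+00 1.47065876e-03 4.39634695e-04]
0.15
```

View pics/scene0.png

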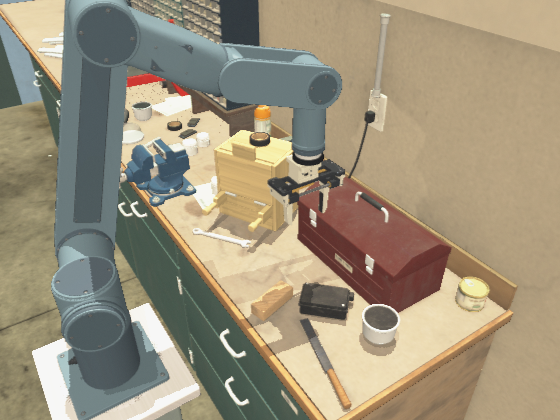

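View pics/side0.png

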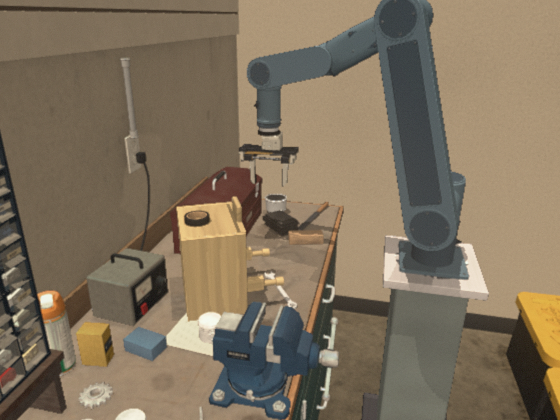

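View pics/wrist0.png

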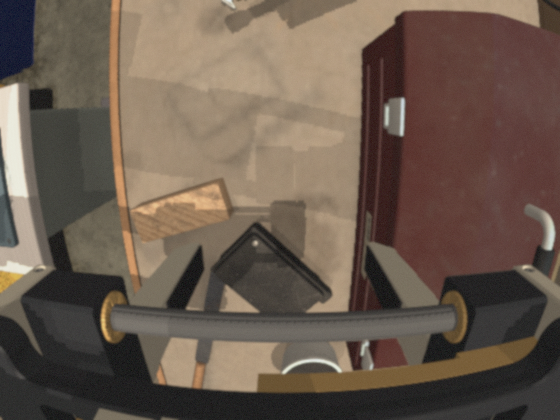

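The scene view shows the desk at about (255,180), with knobs near (210,208) and (257,224), the tape on top at (260,139) and the spanner at (222,237). In the side view the desk is at (212,260), with knobs near (262,252) and (272,281). I'll zoom in on both.

Run:
```python
import cv2
a=cv2.imread("pics/scene0.png")[120:260,180:320]; cv2.imwrite("pics/sc0z.png",cv2.resize(a,None,fx=4.2,fy=4.2,interpolation=cv2.INTER_CUBIC))
a=cv2.imread("pics/side0.png")[190:330,165:305]; cv2.imwrite("pics/si0z.png",cv2.resize(a,None,fx=4.2,fy=4.2,interpolation=cv2.INTER_CUBIC))
```

```text
(no output)
```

View pics/sc0z.png

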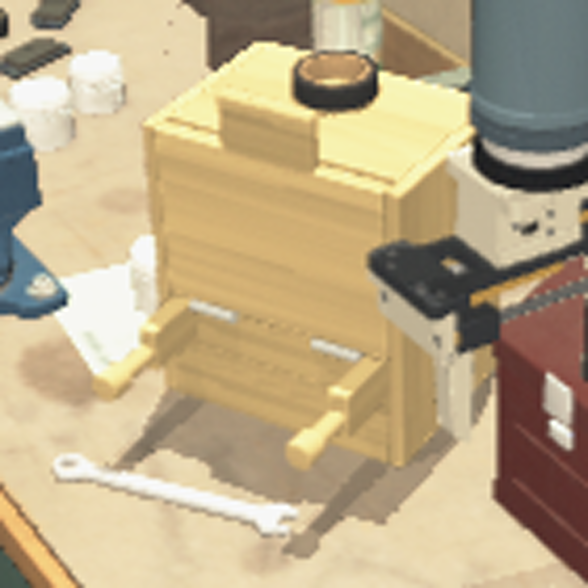

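View pics/si0z.png

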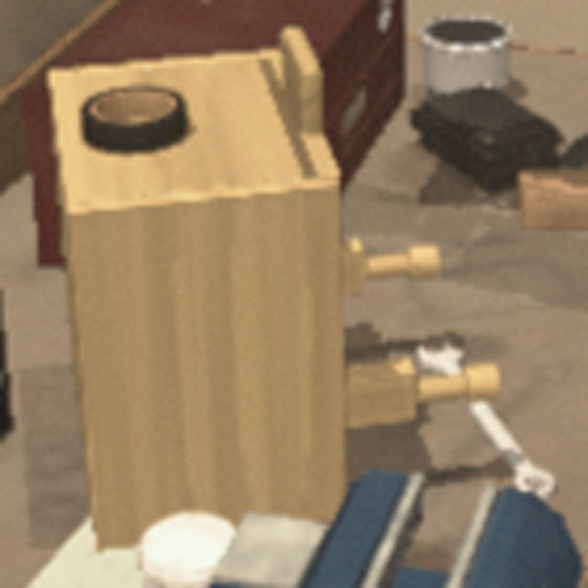

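```bash
cat > h.py <<'E'
import numpy as np,cv2
from scipy.spatial.transform import Rotation as Ro
CAM={"scene":(45.66916661342546,275.70390889537515,209.612688513021,[-75.40013704,-835.20247235,974.30234772],[-2.18401636,0.00748562,-0.57276293]),
"side":(49.27976381770266,271.1938216187334,204.21651509544756,[196.54664884,1409.88866089,743.24352656],[-1.96224850e+00,-9.70895000e-04,-2.90331699e+00])}
def ray(n,u,v):
    f,cx,cy,e,o=CAM[n]; F=210/np.tan(np.radians(f/2))
    d=Ro.from_euler('xyz',o).apply([(u-cx)/F,(v-cy)/F,1]); return np.array(e),d/np.linalg.norm(d)
def plane(n,u,v,z):
    e,d=ray(n,u,v); return e+d*(z-e[2])/d[2]
def tri(p,q):
    e1,d1=ray("scene",*p); e2,d2=ray("side",*q)
    s=np.linalg.lstsq(np.c_[d1,-d2],e2-e1,rcond=None)[0]
    a,b=e1+d1*s[0],e2+d2*s[1]; return (a+b)/2,np.linalg.norm(a-b)
def proj(n,P):
    f,cx,cy,e,o=CAM[n]; F=210/np.tan(np.radians(f/2))
    c=Ro.from_euler('xyz',o).inv().apply(np.array(P)-e); return c[0]/c[2]*F+cx,c[1]/c[2]*F+cy
E
python3 - <<'E'
from h import *
np.set_printoptions(precision=1,suppress=True)
Z=lambda x,y:(180+(x+.5)/4.2-.5,120+(y+.5)/4.2-.5)
W=lambda x,y:(165+(x+.5)/4.2-.5,190+(y+.5)/4.2-.5)
for k,p in dict(FL=(148,125),FR=(390,190),BL=(262,42)).items(): print("scene",k,plane("scene",*Z(*p),240))
for k,p in dict(FL=(338,184),BL=(68,212),BR=(52,70)).items(): print("side",k,plane("side",*W(*p),240))
for k,p in dict(FL=(170,390),FR=(400,465)).items(): print("scene bot",k,plane("scene",*Z(*p),0))
print("side bot BL",plane("side",*W(98,549),0))
print("kL",tri(Z(117,376),W(484,381)),plane("scene",*Z(117,376),72),plane("side",*W(484,381),72))
print("kR",tri(Z(305,445),W(425,261)),plane("scene",*Z(305,445),72),plane("side",*W(425,261),72))
print("tape",plane("scene",*Z(336,82),250),plane("side",*W(135,118),250))
E
```

```text
scene FL [503.9 420.6 240. ]
scene FR [601.2 241.6 240. ]
scene BL [642.1 493.9 240. ]
side FL [502.  426.1 240. ]
side BL [642.6 498.3 240. ]
side BR [740.8 303.9 240. ]
scene bot FL [503.2 421.5   0. ]
scene bot FR [604.  236.8  -0. ]
side bot BL [644.6 491.4   0. ]
kL (array([429.5, 359.4,  76.4]), np.float64(6.347976758969713)) [435.6 366.7  72. ] [427.7 354.9  72. ]
kR (array([505.6, 210. ,  75.5]), np.float64(3.08306187056037)) [509.7 214.8  72. ] [505.5 205.2  72. ]
tape [645.1 385.9 250. ] [646.6 385.8 250. ]
```

```bash
cat >> h.py <<'E'
YAW=np.radians(27.3); O=np.array([551.,329.,95.])
XD=lambda:np.array([np.cos(YAW),np.sin(YAW),0]); YD=lambda:np.array([-np.sin(YAW),np.cos(YAW),0])
def D2W(p): return O+p[0]*XD()+p[1]*YD()+np.array([0,0,p[2]])
def W2D(P):
    d=np.array(P)-O; return np.array([d@XD(),d@YD(),d[2]])
def ori(zt,yt):
    zt=zt/np.linalg.norm(zt); yt=yt/np.linalg.norm(yt); xt=np.cross(yt,zt)
    return Ro.from_matrix(np.c_[xt,yt,zt]).as_euler('xyz')
def knob_ori(t,s=1): return ori(-np.cos(t)*np.array([0,0,1])+np.sin(t)*XD(), s*YD())
def wray(d,u,v):
    F=210/np.tan(np.radians(d["fovy"]/2)); a=np.array([u-d["cx"],v-d["cy"]])/F; r=np.hypot(*a)
    c=np.array([*(a*np.sinc(r/np.pi)),np.cos(r)]); return np.array(d["eye"]),Ro.from_euler('xyz',d["orientation"]).apply(c)
def wproj(d,P):
    F=210/np.tan(np.radians(d["fovy"]/2)); c=Ro.from_euler('xyz',d["orientation"]).inv().apply(np.array(P)-d["eye"])
    r=np.arctan2(np.hypot(c[0],c[1]),c[2]); k=F*r/np.hypot(c[0],c[1]); return c[0]*k+d["cx"],c[1]*k+d["cy"]
E
python3 - <<'E'
from h import *; from bench import robot
print(robot.current_eef_rot(),robot.current_contact_force())
t=np.radians(15)
for s in(1,-1):
  o=knob_ori(t,s); zt=Ro.from_euler('xyz',o).apply([0,0,1])
  for y in(85,-85):
    for x in(-95,-150):
      print(s,y,x,robot.inverse_kinematics(list(D2W((x,y,-23))+19*zt),list(o)))
  for th in (0,.4,.8):
    P=D2W((-173*np.sin(th)+7*np.cos(th),0,173*np.cos(th)+7*np.sin(th)))
    z=-np.cos(th)*np.array([0,0,1])+np.sin(th)*XD()
    y=s*(np.cos(th)*XD()+np.sin(th)*np.array([0,0,1]))
    print("tab",s,th,robot.inverse_kinematics(list(P+19*z),list(ori(z,y))))
E
```

```text
[-3.14024286e+00 -2.58285489e-04  1.57078453e+00] [-0.61203448 -0.14838437  0.61074612]
1 85 -95 [ 0.50673712  0.32661061  1.94219877 -0.01364839  0.61114212 -1.53038648]
1 85 -150 [ 0.5108532   0.24737254  2.06412979 -0.01652475  0.56850061 -1.52366263]
1 -85 -95 [ 0.1327311   0.30513719  1.97615389  0.15099373  0.61857963 -2.02701624]
1 -85 -150 [ 0.08520471  0.22205961  2.10101871  0.18021286  0.58318304 -2.10091443]
tab 1 0 [ 0.36598     0.42282457  1.22591651  0.          1.49285157 -0.11049489]
tab 1 0.4 [ 0.31437424  0.07483444  1.7799941   0.08076659  0.89307099 -0.2002117 ]
tab 1 0.8 [ 0.20603808 -0.1263611   2.29328031  0.79386634  0.27210383 -0.96592177]
-1 85 -95 [ 0.50673712  0.32661061  1.94219877 -0.01364839  0.61114212  1.61120617]
-1 85 -150 [ 0.5108532   0.24737254  2.06412979 -0.01652475  0.56850061  1.61793002]
-1 -85 -95 [0.1327311  0.30513719 1.97615389 0.15099373 0.61857963 1.11457641]
-1 -85 -150 [0.08520471 0.22205961 2.10101871 0.18021286 0.58318304 1.04067822]
tab -1 0 [ 3.65979998e-01  4.22824566e-01  1.22591651e+00 -4.44089210e-16
  1.49285157e+00  3.03109777e+00]
tab -1 0.4 [0.31437424 0.07483444 1.7799941  0.08076659 0.89307099 2.94138095]
tab -1 0.8 [ 0.20603808 -0.1263611   2.29328031  0.79386634  0.27210383  2.17567088]
```

Run:
```python
from h import *; from bench import robot
t=np.radians(15); o=knob_ori(t); zt=Ro.from_euler('xyz',o).apply([0,0,1])
K=D2W((-110,0,-23)); robot.move_ptp(list(K-130*zt),list(o))
d=robot.get_image("wrist"); cv2.imwrite("pics/w1.png",d["img"]); 
import pickle; pickle.dump(d,open("w1.pkl","wb"))
for p in((-95,85,-23),(-95,-85,-23),(0,0,0),(0,110,-95),(0,-110,-95),(0,110,145),(0,-110,145)): print(p,np.round(wproj(d,D2W(p)),1))
```

```text
(-95, 85, -23) [370.2 211.2]
(-95, -85, -23) [198.7 211.4]
(0, 0, 0) [284.5 296.3]
(0, 110, -95) [366.1 242.1]
(0, -110, -95) [202.4 242.3]
(0, 110, 145) [414.9 411.7]
(0, -110, 145) [154.7 412.4]
```

View pics/w1.png

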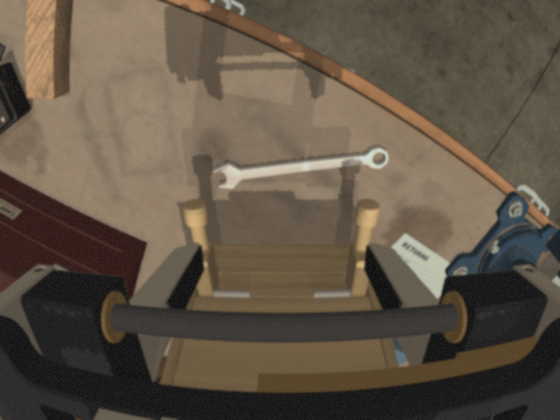

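The wrist view shows the left knob head around (368,214) and the right one around (196,213), within 3 px of my prediction. I'll refine both on the z=72 plane.

Run:
```python
from h import *; import pickle
d=pickle.load(open("w1.pkl","rb"))
a=d["img"][185:305,160:410]; cv2.imwrite("pics/w1z.png",cv2.resize(a,None,fx=3.2,fy=3.2,interpolation=cv2.INTER_CUBIC))
for n,p in dict(L=(368,214),R=(196,213),hingeL=(366,293),hingeR=(209,293)).items():
    e,r=wray(d,*p); z=72 if n in"LR" else 95; P=e+r*(z-e[2])/r[2]; print(n,P.round(1),W2D(P).round(1))
```

```text
L [431.3 360.8  72. ] [-91.7  83.2 -23. ]
R [508.6 208.   72. ] [-93.1 -88.1 -23. ]
hingeL [507.7 408.3  95. ] [-2.1 90.3 -0. ]
hingeR [586.6 253.7  95. ] [ -3.  -83.2   0. ]
```

View pics/w1z.png

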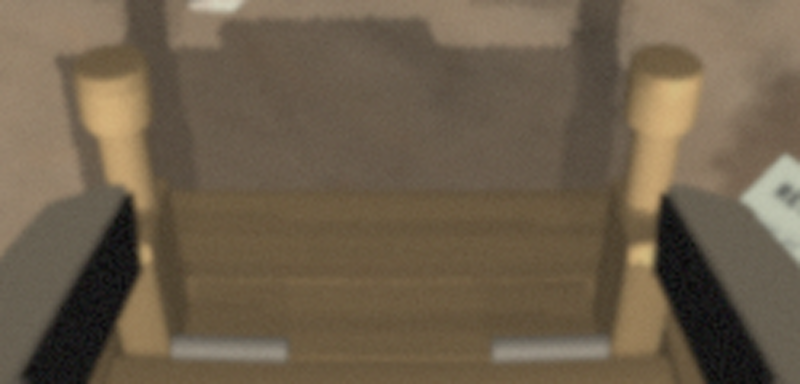

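```bash
sed -i 's/O=np.array.*/O=np.array([550.1,326.3,95.])/' h.py
python3 - <<'E'
from h import *; from bench import robot
t=np.radians(15); o=knob_ori(t); zt=Ro.from_euler('xyz',o).apply([0,0,1])
K=np.array([431.3,360.8,72.])
robot.move_gripper(0.6)
robot.move_ptp(list(K-60*zt),list(o))
d=robot.get_image("wrist"); cv2.imwrite("pics/w2.png",d["img"]); print(np.round(wproj(d,K)))
print(robot.move_linear(list(K+19*zt),speed=80,f_stop=10),robot.current_tcp_pos(),robot.current_contact_force())
robot.move_gripper(0.0); print(robot.current_gripper_width()*93,robot.current_contact_force())
d=robot.get_image("scene"); cv2.imwrite("pics/s2.png",d["img"])
print(robot.current_t())
E
```

```text
[284. 224.]
False [435.91466697 363.23395267  54.14234613] [-0.03485447 -0.04873378 -0.311751  ]
23.695368703007457 [ 1.66456329 -5.81651929  2.06035405]
4.775
```

View pics/w2.png

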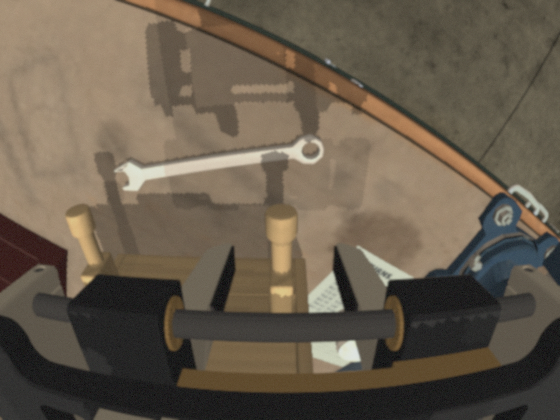

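View pics/s2.png

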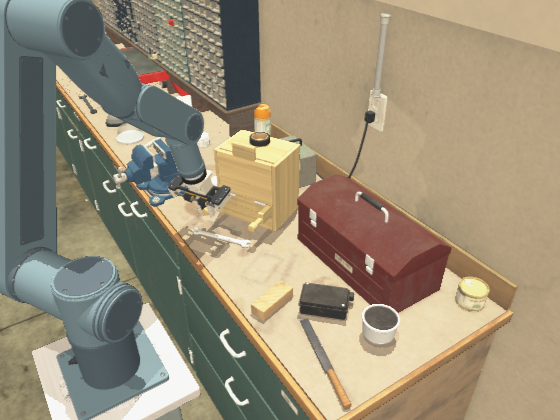

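The grip width of 23.7 mm matches the 24 mm knob, so I'll pull.

```bash
cat >> h.py <<'E'
def pull(robot,t=np.radians(15)):
    p0=np.array(robot.current_tcp_pos()); print("f0",np.round(robot.current_contact_force(),1))
    r=robot.move_linear(list(p0-75*XD()),speed=45,f_stop=15)
    p=np.array(robot.current_tcp_pos()); print("stop",r,"moved",((p-p0)@XD()).round(1),"x now",W2D(p-19*Ro.from_euler('xyz',robot.current_eef_rot()).apply([0,0,1])).round(1),np.round(robot.current_contact_force(),1),robot.current_gripper_width()*93)
E
python3 - <<'E'
from h import *; from bench import robot
pull(robot)
d=robot.get_image("wrist"); cv2.imwrite("pics/w3.png",d["img"]);print(robot.current_t())
E
```

```text
f0 [ 2.  -6.9  1.4]
stop True moved -51.0 x now [-140.8   83.8  -22.6] [2.4 0.3 1.2] 23.241490085186037
5.9333
```

View pics/w3.png

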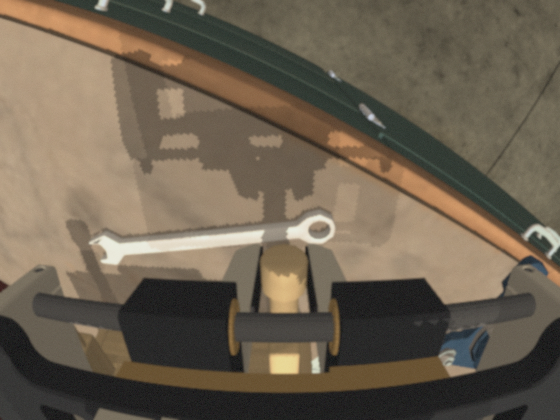

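It moved 51 mm and then met something that could be the end stop. A harder pull will confirm.

Run:
```python
from h import *; from bench import robot
p0=np.array(robot.current_tcp_pos())
r=robot.move_linear(list(p0-12*XD()),speed=15,f_stop=22)
p=np.array(robot.current_tcp_pos()); print(r,((p-p0)@XD()),np.round(robot.current_contact_force(),1))
robot.sleep(.2);print(np.round(robot.current_contact_force(),1),W2D(robot.current_tcp_pos()).round(1))
```

```text
True 0.049681412407481106 [ 1.1  1.5 -0.6]
[ 1.2  1.  -0.7] [-135.8   83.7  -40.9]
```

It didn't move under 22 N, so the left support is at its stop. Next is the right one.

Run:
```python
from h import *; from bench import robot
robot.move_gripper(0.5)
t=np.radians(15); o=knob_ori(t); zt=Ro.from_euler('xyz',o).apply([0,0,1])
p=np.array(robot.current_tcp_pos()); robot.move_linear(list(p-70*zt),speed=150)
K=np.array([508.6,208.,72.])
robot.move_ptp(list(K-60*zt),list(o))
d=robot.get_image("wrist"); cv2.imwrite("pics/w4.png",d["img"]); print(np.round(wproj(d,K)))
print(robot.move_linear(list(K+19*zt),speed=80,f_stop=10),robot.current_contact_force())
robot.move_gripper(0.0); print(robot.current_gripper_width()*93)
pull(robot)
p0=np.array(robot.current_tcp_pos())
r=robot.move_linear(list(p0-12*XD()),speed=15,f_stop=22)
p=np.array(robot.current_tcp_pos()); print(r,((p-p0)@XD()))
robot.move_gripper(0.5)
robot.move_linear(list(p-90*zt),speed=150)
robot.move_ptp(list(D2W((-130,0,130))),list(o))
d=robot.get_image("wrist"); cv2.imwrite("pics/w5.png",d["img"])
import pickle; pickle.dump(d,open("w5.pkl","wb"))
for n in("scene","side"):cv2.imwrite(f"pics/{n}5.png",robot.get_image(n)["img"])
print(robot.current_t())
```

```text
[283. 226.]
False [-0.38292284  0.55863381 -0.43360494]
23.231990016462465
f0 [-0.3 -1.1  3. ]
stop True moved -51.0 x now [-142.1  -86.2  -22.4] [-0.   0.7  2.8] 23.172081726227823
True -0.035272857109604386
13.7333
```

View pics/w5.png

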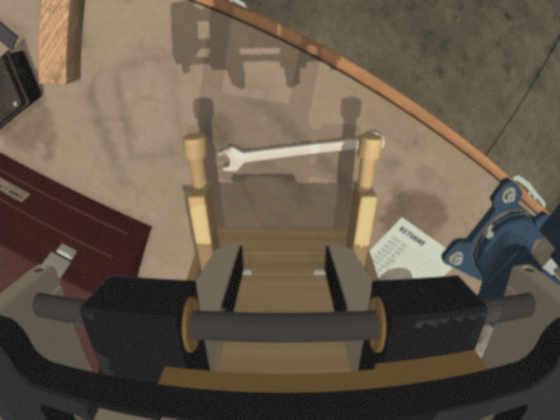

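View pics/side5.png

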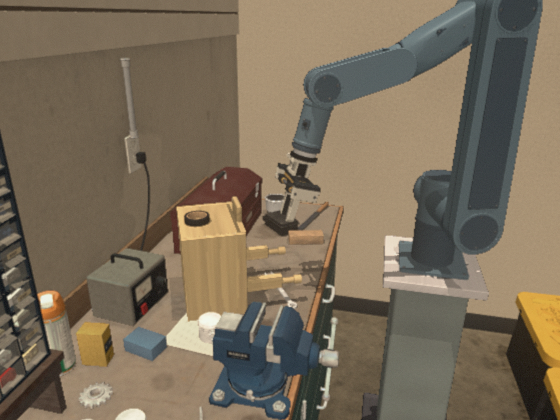

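Both supports moved 51 mm to firm stops, and the wrist view shows them level with each other: knobs at (196,146) and (369,147), flap still up. Next I'll locate the tab from the scene picture.

Run:
```python
import cv2
a=cv2.imread("pics/scene5.png")[125:205,205:305]; cv2.imwrite("pics/sc5z.png",cv2.resize(a,None,fx=7,fy=7,interpolation=cv2.INTER_CUBIC))
a=cv2.imread("pics/side5.png")[190:270,170:270]; cv2.imwrite("pics/si5z.png",cv2.resize(a,None,fx=7,fy=7,interpolation=cv2.INTER_CUBIC))
```

```text
(no output)
```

View pics/sc5z.png

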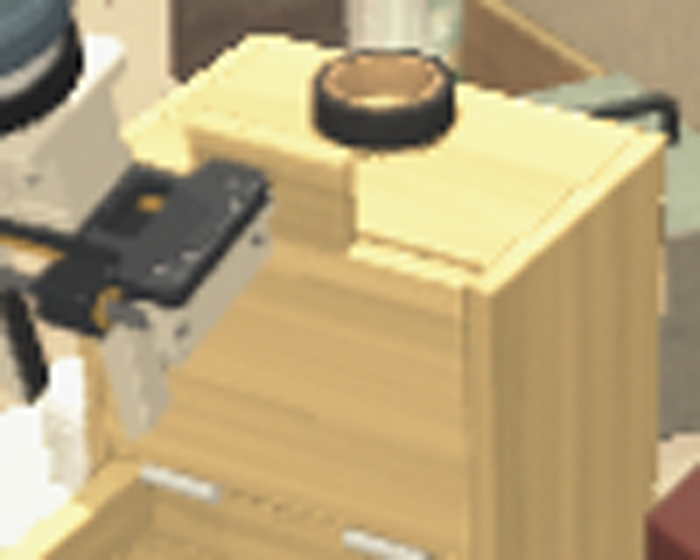

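View pics/si5z.png

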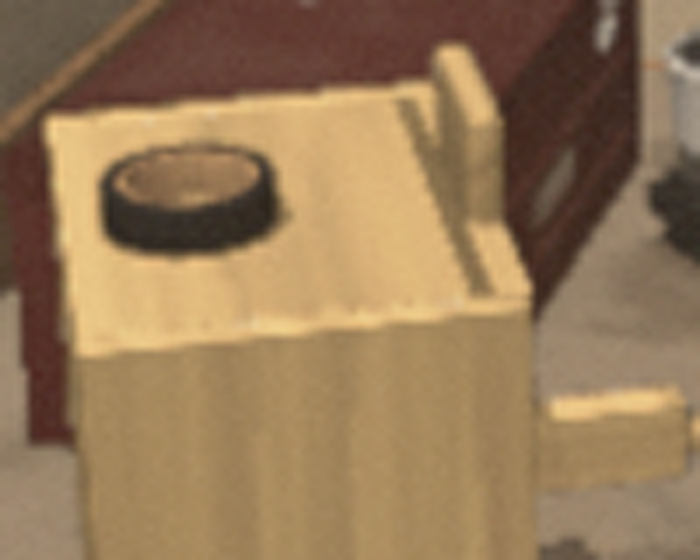

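Run:
```python
from h import *
Z=lambda x,y:(205+(x+.5)/7-.5,125+(y+.5)/7-.5)
W=lambda x,y:(170+(x+.5)/7-.5,190+(y+.5)/7-.5)
for n,p in dict(FL=(188,142),FR=(352,165),).items(): print(n,W2D(plane("scene",*Z(*p),285)).round(1))
for n,p in dict(FL=(500,125),BL=(470,127),BR=(435,48),FR=(465,45)).items(): print("side",n,W2D(plane("side",*W(*p),285)).round(1))
for n,p in dict(sc=(487,292)).items(): print("case FR",n,W2D(plane("scene",*Z(*p),240)).round(1))
for n,p in dict(FL=(530,300),BL=(82,352),BR=(47,120)).items(): print("case side",n,W2D(plane("side",*W(*p),240)).round(1))
```

```text
FL [-18.   26.5 190. ]
FR [ -1.7 -44.7 190. ]
side FL [  1.3  49.2 190. ]
side BL [ 12.3  48.5 190. ]
side BR [ 12.3 -33.2 190. ]
side FR [  0.3 -33.6 190. ]
case FR sc [   1.8 -107.1  145. ]
case side FL [  1.5 105.3 145. ]
case side BL [159.9 109.4 145. ]
case side BR [ 161.3 -104.6  145. ]
```

```bash
sed -i 's/O=np.array.*/O=np.array([551.0,326.8,95.])/' h.py
cat >> h.py <<'E'
UZ=np.array([0,0,1.])
def tab(th,r=175,back=0):
    P=D2W((-r*np.sin(th)+7*np.cos(th),0,r*np.cos(th)+7*np.sin(th)))
    z=-np.cos(th)*UZ+np.sin(th)*XD(); y=np.cos(th)*XD()+np.sin(th)*UZ
    return list(P+(19-back)*z),list(ori(z,y))
E
python3 - <<'E'
from h import *; from bench import robot
p=np.array(robot.current_tcp_pos()); robot.move_linear(list(p+[0,0,150]),speed=200)
robot.move_ptp(*tab(0,back=75))
d=robot.get_image("wrist"); cv2.imwrite("pics/w6.png",d["img"]); print(np.round(wproj(d,D2W((7,40,190)))),np.round(wproj(d,D2W((7,-40,190)))))
print(robot.current_t())
E
```

```text
[285. 174.] [285. 283.]
16.1333
```

View pics/w6.png

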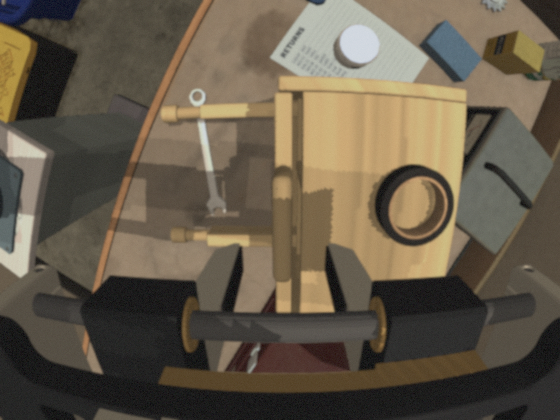

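The wrist view shows the tab at u 275–292, v 167–282, against a predicted u of 285. It's centred between the fingers, and the tape at (413,205) is clear. I'll grip it and tip the flap.

Run:
```python
from h import *; from bench import robot
print(robot.move_linear(tab(0)[0],speed=80,f_stop=10),robot.current_tcp_pos())
robot.move_gripper(0.0); print("w",robot.current_gripper_width()*93,np.round(robot.current_contact_force(),1))
for th in np.arange(.1,.56,.1):
    p,o=tab(th); r=robot.move_linear(p,o,speed=50,f_stop=30); print(round(th,2),r,np.round(robot.current_contact_force(),1),robot.current_gripper_width()*93)
    if r: break
for n in("wrist","side"):cv2.imwrite(f"pics/{n}7.png",robot.get_image(n)["img"])
print(robot.current_t())
```

```text
False [557.58669493 330.13949302 251.73012151]
w 13.721017789759665 [ 0.1  1.  -0.8]
0.1 False [ 2.5  1.3 -3.7] 13.871748574730272
0.2 False [ 2.8  2.1 -7.1] 14.002379281454058
0.3 False [ 4.3  2.7 -8.1] 14.088801416421077
0.4 False [  4.8   2.1 -10.4] 14.049457555872124
0.5 False [  7.6   2.7 -11.9] 14.266229501459527
20.225
```

View pics/side7.png

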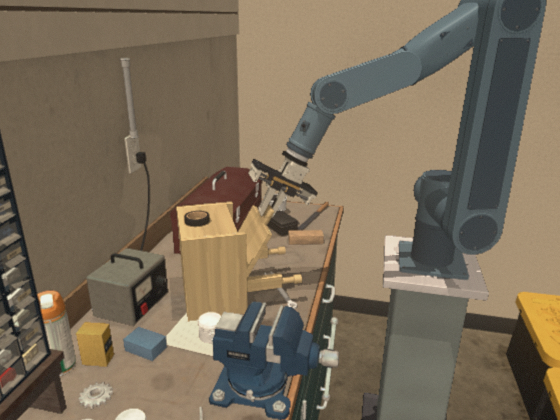

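View pics/wrist7.png

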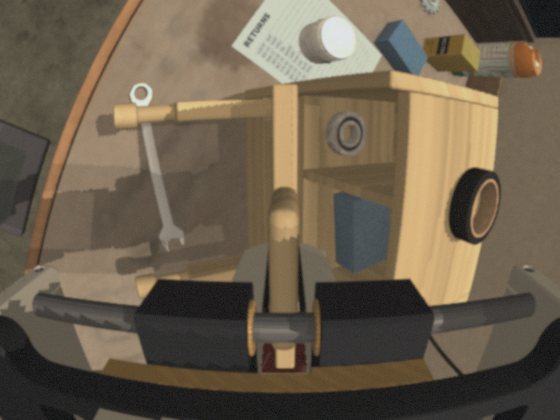

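The flap is tipped to 0.5 rad with a firm grip. I'll take it to about 0.62, let go, back off along the fingers, and wait.

Run:
```python
from h import *; from bench import robot
p,o=tab(.62); print(robot.move_linear(p,o,speed=40,f_stop=30),np.round(robot.current_contact_force(),1),np.round(robot.current_qpos(),2))
robot.move_gripper(0.35)
p,o=tab(.62,back=70); print(robot.move_linear(p,speed=120,f_stop=15)); robot.sleep(.5)
import pickle; d=robot.get_image("wrist"); cv2.imwrite("pics/w8.png",d["img"])
for th in(.5,.55,.6,.65): print(th,[np.round(wproj(d,D2W((-190*np.sin(th)+c*np.cos(th),0,190*np.cos(th)+c*np.sin(th))))) for c in(0,14)])
cv2.imwrite("pics/side8.png",robot.get_image("side")["img"]); cv2.imwrite("pics/scene8.png",robot.get_image("scene")["img"])
print(robot.current_t(),np.round(robot.current_contact_force(),1))
```

```text
False [ 10.5   4.9 -14.5] [ 0.26 -0.07  2.07  0.24  0.55 -0.39]
False
0.5 [array([308., 233.]), array([328., 232.])]
0.55 [array([294., 234.]), array([314., 233.])]
0.6 [array([280., 234.]), array([300., 234.])]
0.65 [array([265., 234.]), array([286., 234.])]
22.775 [-0.2 -0.1 -0.2]
```

View pics/w8.png

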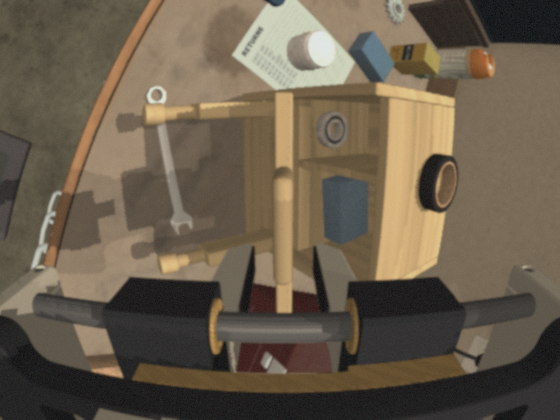

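View pics/scene8.png

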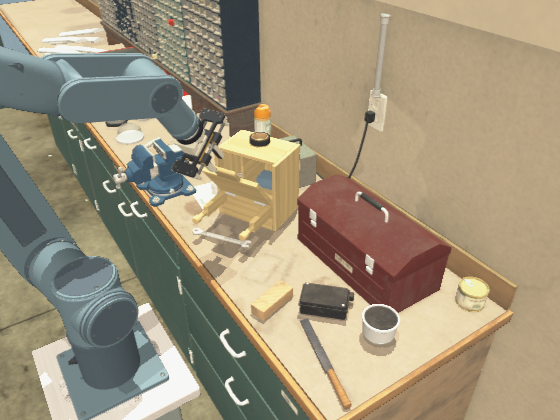

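View pics/side8.png

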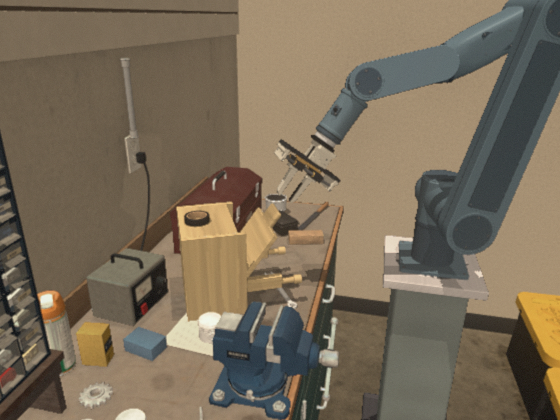

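The flap held when released: the tab end at u 275–293 fits θ≈0.62, and tool force is about 0. Next I'll close the fingers and press on the inner face from above along an arc.

```bash
cat >> h.py <<'E'
def press(th,c=14,r=125):
    return list(D2W((-r*np.sin(th)+c*np.cos(th)+7.5,0,r*np.cos(th)+c*np.sin(th))))
E
python3 - <<'E'
from h import *; from bench import robot
p=np.array(robot.current_tcp_pos()); robot.move_linear(list(p+[0,0,70]),speed=200)
robot.move_gripper(0.0)
o=list(knob_ori(0)); s=np.array(press(.62,c=40))
robot.move_ptp(list(s+[0,0,110]),o)
print(robot.move_linear(list(s),speed=100,f_stop=8),robot.current_t())
for n in("wrist","side"):cv2.imwrite(f"pics/{n}9.png",robot.get_image(n)["img"])
E
```

```text
False 26.4667
```

View pics/wrist9.png

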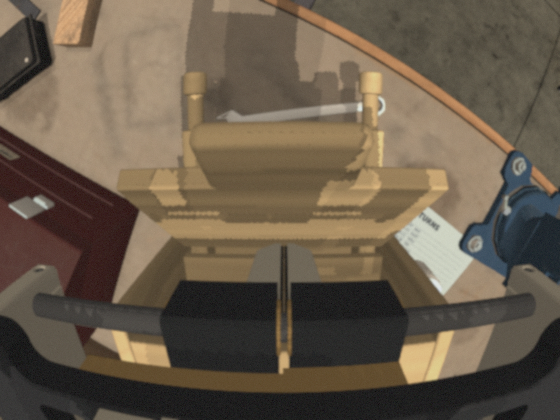

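View pics/side9.png

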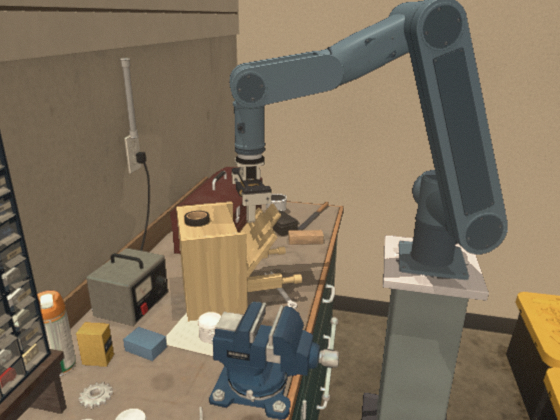

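The closed fingers at (284,265) are behind the tipped flap and centred. Now I'll lower it.

Run:
```python
from h import *; from bench import robot
print(robot.move_linear(press(.64),speed=40,f_stop=20),np.round(robot.current_contact_force(),1))
for th in [*np.arange(.72,1.5,.08),1.54,1.58,1.62]:
    r=robot.move_linear(press(th),speed=35 if th<1.45 else 20,f_stop=22); print(round(th,2),r,np.round(robot.current_contact_force(),1),W2D(robot.current_tcp_pos()).round(1))
    if r: break
print(robot.current_t())
for n in("wrist","side"):cv2.imwrite(f"pics/{n}10.png",robot.get_image(n)["img"])
```

```text
False [ 0.  -0.3  1.8]
0.72 False [ 0.7 -0.1  0.2] [-65.    0.  102.8]
0.8 False [ 0.4 -0.8 -0. ] [-73.1   0.   96.7]
0.88 False [0.4 0.4 0.8] [-80.5  -0.   90. ]
0.96 False [-0.3  0.4  0.2] [-87.4   0.   82.8]
1.04 False [ 0.7  0.3 -0.6] [-93.7   0.   75. ]
1.12 False [-0.7  0.3 -0.5] [-99.4   0.   66.7]
1.2 False [-0.3 -1.   0.7] [-104.4    0.    58. ]
1.28 False [ 0.1  0.  -0.3] [-1.087e+02  1.000e-01  4.890e+01]
1.36 False [-0.2  0.1  0.1] [-112.2    0.    39.5]
1.44 False [ 0.2 -0.1  1. ] [-1.15e+02  1.00e-01  2.98e+01]
1.54 False [-0.9 -0.2  0.3] [-117.3    0.    17.7]
1.58 False [-0.5 -0.6  0.6] [-117.8    0.    12.7]
1.62 True [-1.4 -0.   7. ] [-117.7    0.    12.3]
33.1583
```

View pics/wrist10.png

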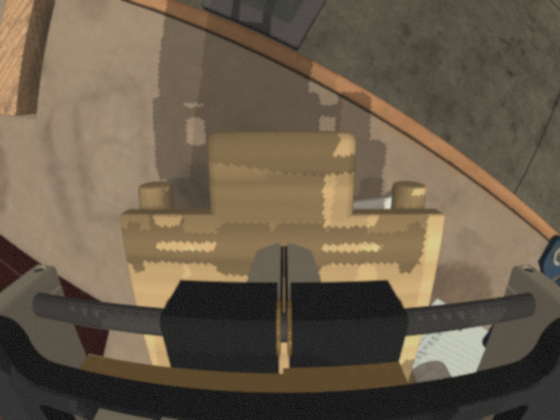

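View pics/side10.png

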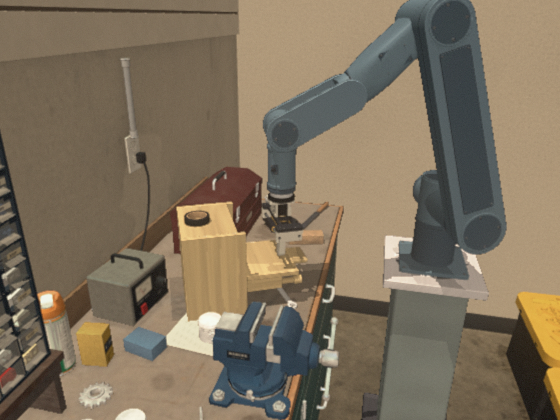

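The fingers met firm resistance at z=107 mm, which puts the flap level at about 1.58 rad. I'll back off and check.

Run:
```python
from h import *; from bench import robot
p=np.array(robot.current_tcp_pos()); robot.move_linear(list(p+[0,0,140]),speed=120)
robot.move_linear(list(p+[0,0,140]-120*XD()),speed=150); robot.sleep(.3)
for n in("wrist","side","scene"):
    d=robot.get_image(n); cv2.imwrite(f"pics/{n}11.png",d["img"])
    if n=="wrist":
        import pickle; pickle.dump(d,open("w11.pkl","wb"))
        for q in((-145,97,12),(-145,-97,12),(-190,40,12),(-190,-40,12),(-145,85,-23),(-145,-85,-23)): print(q,np.round(wproj(d,D2W(q)),1))
a=cv2.imread("pics/side11.png")[190:330,165:305]; cv2.imwrite("pics/si11z.png",cv2.resize(a,None,fx=4.2,fy=4.2,interpolation=cv2.INTER_CUBIC))
print(robot.current_t(),np.round(robot.current_contact_force(),1))
```

```text
(-145, 97, 12) [372.1 277.8]
(-145, -97, 12) [195.7 277.8]
(-190, 40, 12) [323.1 241. ]
(-190, -40, 12) [244.9 240.9]
(-145, 85, -23) [355.3 264.1]
(-145, -85, -23) [212.4 264.1]
35.9833 [-0.2 -0.2 -0.3]
```

View pics/wrist11.png

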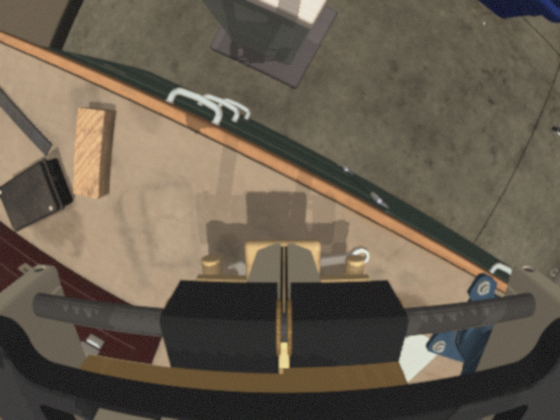

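View pics/si11z.png

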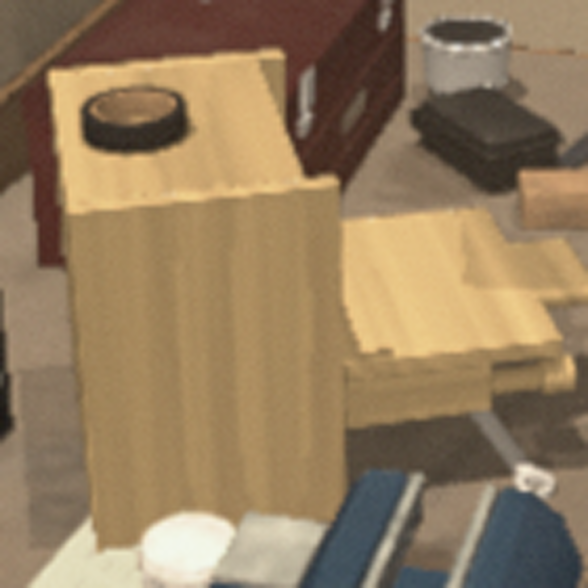

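View pics/scene11.png

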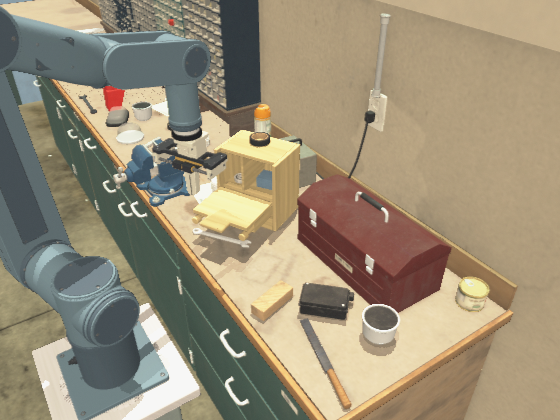

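The flap lies flat on both bars. The knobs are at (210,265) and (356,265) against (212,264) and (355,264) predicted for fully out. The tape, spanner and other bystanders look unmoved, and the arm is clear.

```bash
python3 -c "
from bench import robot
robot.hand_in(); print(robot.current_t())"
```

```text
the job is handed in; nothing more can be done
the job is handed in; nothing more can be done
```

The desk is open for writing: the flap lies flat on both supports, and I handed the job in at about 36 s of the 70 s allowed (no verdict is reported).

- **Supports:** with the flap up, I pulled each one about 51 mm to its stop. Each then stayed put under a second, 22 N pull. The knobs read 141–142 mm out in front of the desk against the nominal 145 mm, which is within my calibration error. In the last wrist picture they were within 2 px of where fully-out knobs should be.
- **Flap part-way:** I gripped the tab, tipped the flap to about 0.62 rad and let go. It held still, with the force reading near zero.
- **Lowering:** I pressed it down with closed fingers on its inner face at about 0.3 rad/s. It met firm resistance with the fingertips at z ≈ 107 mm, which means about 1.58 rad.
- **Final checks:** the arm was clear of everything with no force on it. The tape, spanner, ignition box, block, file and speedo looked unmoved. The piston was only glimpsed and I didn't check it separately, but the arm did not go near it.
- **Odd reading:** the force stayed near zero for almost all of the lowering, where I expected a few newtons. The pictures and the final contact still show the flap level.

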